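Swing out the folding hook and hang up the board carrier

ROBOT

A 6-joint arm with a two-finger parallel gripper is mounted at the origin on the work surface. World frame = base frame: x ahead of the robot, y to its left, z up, the work surface at z = 0. Lengths are in m, angles in rad, forces in N, time in s.
With the tool pointing down it reaches from about 0.425 to 0.95 m from the base axis. Payload 3.5 kg.
Tool frame: the origin (TCP) lies midway between the tips of the shut fingers; the grasp point (between the pads) lies 19 mm behind it; z points along the fingers, y is the line along which they close (so a half turn about z gives the same grasp; the last joint's range is limited). The gripper opens to 85 mm and grips with 20 to 120 N. Pads are 22 mm wide; open, the fingers measure 114 mm over their backs; the gripper's body (76 mm by 85 mm) begins 54 mm behind the grasp point. The pads swing forward as they close: fully open they stand 13 mm farther back than shut.
Start: joints at [1.116, 0.286, 1.577, -0, 1.279, -0.15], TCP at [0.203, 0.644, 0.231] pointing down, gripper open.
Joint ranges: [-2.77, 2.77], [-0.9, 2.22], [0.21, 2.48], [-1.53, 4.67], [0.24, 2.81], [-2.84, 2.84]. Speed limits (rad/s): [2.79, 2.79, 3.14, 3.14, 3.14, 3.14].

INTERFACE

Orientations are given as a unit quaternion [x, y, z, w].
In Python, from plant import ctrl gives the robot as it stands. The module is installed in compiled form; this text tells all that it offers.
- The arm moves only by the shell command python3 -m inch 'ROWS' [FORCE]. ROWS is JSON, a list of rows, each a list of 5 numbers: the closure, from 0 (fully open) to 1 (shut), then the shift along the tool's x, y, z in m, then the turn about the tool's z in degrees. A call has 1 to 5 rows; each row is the pose to reach, as a shift and turn from the pose commanded when the call began, along the tool's axes at that moment; what a row does not reach only later rows make up. A row lasts 1/12 s, in which the tool goes at most 41.7 mm and 7.16 degrees, less where a joint would pass 70% of its speed; a pose out of reach is approached as far as the arm can. A call with a gripper value outside its range is refused whole. The fingers move at their own pace and stop on an object; FORCE is the grip in N (left out, the last holds). Time passes only in rows, so rows that repeat a pose let the fingers close. It gives the time, the measured TCP pose, the force, the opening and the grip force at its end, in the units of the state.
- ctrl.get_state(): the state, without advancing time (a new reading comes with each control period).
- ctrl.read_camera(name): name is "scene" or "side" or "wrist"; returns a dict with "pixels" (400x640x3 uint8, red, green, blue), "depth" (400x640 float32, m along the optical axis (not along the pixel's ray), 0 where there is no reading), "fx", "fy", "cx", "cy" (pixels), "D" ([k1, k2, p1, p2, k3] as OpenCV has them; the pictures are not rectified), "xyz" and "rotation" of the camera in the world; the wrist camera has in their place "mount" (4x4, takes a point from camera to tool coordinates, whose origin is the TCP and whose axes are the flange's). Camera axes: x right, y down, z forward; pixel columns grow to the right and rows downward; lengths in m; the calibration is good to about 2 mm. A picture is of the moment at which its call begins: read the wrist's pose just before it.
- ctrl.sign_off(): hands the job in; it is judged then, once.
Trained networks look in a picture, given as the dict that the camera call returned (one of the last four; its "shot" number tells which), for a name from the list of things; names that differ only in an ending like _2 or _b are one class to them, and where a whole thing is asked for, a point or a joint stands for the part that bears it (a point fixed in the world has none). Each returns a list of dicts, best first, with "score" (0 to 1); they miss things now and then, are a little off and sometimes report something else, mostly with a low value. They report only what shows in the picture. A call takes as long as a camera call. They do not tell look-alikes from the thing itself.
- ctrl.spot_in(query, picture): "at" ([column, row] in pixels, amid what is visible of it).
- ctrl.tip_of(query, picture): "at" ([column, row] in pixels: a listed point, or the origin of a listed thing).
The state is a dict: "time": time; "qpos": joint angles; "dq": joint speeds; "joint_efforts": joint torques, N m; "eef_pos": TCP position; "tcp_rot": TCP orientation; "contact_force": force on the tool from outside, world axes, zero at the start; "wrist_torque": the same for the moment, N m; "opening": opening from 0.0 (shut) to 1.0 (fully open); "finger_force": force on a finger pad.
Only numpy, scipy, OpenCV 4.12 (cv2) and the standard library are available. Lean on these libraries where they do the work, as an engineer would, in place of code of your own. Each camera call takes 0.05 s, during which the arm holds its last target. There are 200 camera calls.

TASK

Unfold the flat steel hook from the upright panel all the way to its stop without straining its bracket, then take the aluminium board carrier with the tall tab and eye out of the rack and lower it gently onto the hook by its eye, the hook's arm taking its weight before you let go. Slide it along the arm until it is fully home against the sprung round collar at the hinge end, and leave it hanging there upright and still; leave the other board, the jar and the screwdriver alone.

Things in the scene. Friction and masses are not known exactly. Their poses are not given: they have to be found in the camera images.
- mount (a point): Nominal hinge axis of the folding hook, at its arm's centre line: 12 mm before the front face of a fixed grey panel (260 mm wide, 12 thick, top 200 mm above bench), mid-width, 196 mm above the bench. -x: straight out of the panel's front; y along it; z up. The real hinge sits up to 8 mm higher or lower and 2 mm along y, the stop up to 0.08 rad off square: unmeasured, to be felt or seen.
- tip_out (a point): Nominal place, when unfolded, of the hook's tip at arm centre height (does not follow the hook; axes as mount). The hook: round steel arm, diameter 10 mm, 95 mm from hinge axis to an upturned round pin, diameter 10, its top 34 mm above the arm's centre line. A sprung collar, diameter 22, lies 22 to 26 mm from the axis, and gives 6 mm at 2 N/mm. Folded, the pin stands above the panel's top edge.
- hook (a joint): Angle of the hook's arm in rad: 0 folded flat (arm along +y of mount), growing as it swings out, anticlockwise from above, to the stop at 1.571 (arm along -x of mount, within 0.08 rad). Starts between 0 and 0.3. The hinge is stiff (0.12 N m, 1.3 N at the tip) and stays where left; a sideways push folds it again.
- bracket (a joint): Twist in rad of the springy bracket that carries the hook, about the same vertical axis: 0 at rest, 0.05 rad per N m (0.047 rad for 10 N pushed sideways at the tip against the stop). Beyond 0.07 either way it is strained.
- carrier_tab (a point): Grip point of the board carrier: upright aluminium plate 8 mm thick, about 0.28 kg, 216 mm tall, green boards on its faces, standing in either rack slot. x through the thickness, y across, z up. The point is in the middle of its tab (26 mm wide, 8 thick, top end 20 mm above this point, free down to 24 mm below it), 196 mm above the underside.
- carrier_eye (a point): Peak of the roof of the carrier's eye, 35 mm below carrier_tab; axes the same. The eye is a window through the thickness, 34 mm wide, 66 mm high in the middle; its roof is an inverted V falling 25 degrees to each side (8 mm lower at the sides). The body below it is 82 to 84 mm wide and 95 mm tall. Hanging right, the V sits centred on the arm.
- rack: Black plastic board rack, fixed: 130 (x) by 110 (y) mm, floor 8 mm thick; origin under its centre. Two slots along y at x = -35 and +35 mm, 11 mm wide, slot walls 53 mm and side walls 58 mm above the bench; lift a board straight up.
- board_centre (a point): Centre of the other board in the rack, a bystander: a plain plate 8 x 82 x 90 mm with no tab or eye, its top 98 mm above the bench: lift the carrier clear of it.
- jar_centre (a point): Centre of a small amber jar, 48 mm across, 70 mm tall, a bystander on the bench.
- driver: Screwdriver with black handle, 170 mm long, lying on the bench, a bystander.
Mind the look-alikes: they are no part of the job. Of the things like the part that bears carrier_tab, leave any that is blue or orange; of the rest the larger one is meant.

How it is judged:
On the way, in this order (a step that is already met when the one before it is completed fails the run):
1. the hook is unfolded to its stop (within 0.035 rad) (value of joint hook above 1.535 rad), for 0.2 s.
2. the carrier, still held, bears on the unfolded hook with more than 1 N (value of joint hook above 1.48 rad and contact force between carrier and hook above 1 N and contact force between the fingers and carrier above 2 N), for 0.2 s.
At the end, for the whole second after the job is handed in: Hook out (over 1.48 rad); carrier hanging on it by its eye, released, at rest, upright within 0.15 rad, square to the arm within 0.35 rad; its tab point 22 to 36 mm out from the hinge axis (30 is touching the collar), within 15 mm sideways, 28 to 52 mm above mount (value of joint hook above 1.48 rad and contact force between carrier and hook above 1 N and x of carrier_tab in the frame of mount between -0.036 and -0.022 m and y of carrier_tab in the frame of mount between -0.015 and 0.015 m and z of carrier_tab in the frame of mount between 0.028 and 0.052 m and angle between carrier_tab's own z axis and vertical below 0.15 rad and angle between the x axis of carrier_tab and the x axis of mount, either way round below 0.35 rad and linear speed of carrier below 0.02 m/s).
It fails at once if the hook's bracket is strained (twisted beyond 0.07 rad, about 15 N at the tip) (value of joint bracket above 0.07 rad or value of joint bracket below -0.07 rad).
It fails at once if the carrier is pressed or knocked on the hook with more than 16 N (contact force between carrier and hook above 16 N).
It fails at once if the other board is moved more than 20 mm (distance of board_centre from where it was at the start of the episode above 0.02 m).
It fails at once if the jar is moved more than 20 mm (distance of jar_centre from where it was at the start of the episode above 0.02 m).
It fails at once if the screwdriver is moved more than 20 mm (distance of driver from where it was at the start of the episode above 0.02 m).
It also fails if it takes over 72 s, if anything falls off the work surface, if the arm or the gripper's body presses on something with over 40 N, if the wrist force passes 120 N, or if a joint passes its speed limit or range.

## Working session

There is one attempt and no reset: what is moved stays moved. The work goes in short steps, Python scripts to look and compute and a shell command to move; the robot and the scene stay as the last step left them, time stands still between calls to the robot, and variables do not carry over. Pictures are saved under pics/ and viewed, at most 10 in all, crops included, and the job is handed in when it is done.

```bash
mkdir -p pics
cat > h.py <<'E'
import numpy as np, cv2
from plant import ctrl
from scipy.spatial.transform import Rotation as R
def campose(p, st=None):
    if 'mount' in p:
        T=np.eye(4);T[:3,:3]=R.from_quat(st['tcp_rot']).as_matrix();T[:3,3]=st['eef_pos']
        return T@np.array(p['mount'])
    T=np.eye(4);r=np.array(p['rotation']);T[:3,:3]=r if r.shape==(3,3) else R.from_quat(r).as_matrix();T[:3,3]=p['xyz'];return T
def K(p): return np.array([[p['fx'],0,p['cx']],[0,p['fy'],p['cy']],[0,0,1.]])
def rays(p,uv):
    return cv2.undistortPoints(np.array(uv,float).reshape(-1,1,2),K(p),np.array(p['D'],float))[:,0]
def world(p,uv,st=None,d=None):
    n=rays(p,[uv])[0]
    if d is None:
        u,v=int(round(uv[0])),int(round(uv[1])); a=p['depth'][max(v-1,0):v+2,max(u-1,0):u+2]; a=a[a>0]
        if len(a)==0: return None
        d=np.median(a)
    T=campose(p,st); return T[:3,:3]@np.array([n[0]*d,n[1]*d,d])+T[:3,3]
def cloud(p,st=None):
    v,u=np.nonzero(p['depth']>0); d=p['depth'][v,u]; n=rays(p,np.c_[u,v])
    T=campose(p,st); P=np.c_[n*d[:,None],d]@T[:3,:3].T+T[:3,3]; return P,u,v
def proj(p,X,st=None):
    T=campose(p,st); Tc=np.linalg.inv(T); X=np.atleast_2d(X)
    q,_=cv2.projectPoints(X.astype(float),cv2.Rodrigues(Tc[:3,:3])[0],Tc[:3,3],K(p),np.array(p['D'],float)); return q[:,0]
def shot(c):
    st=ctrl.get_state(); return ctrl.read_camera(c),st
def save(p,n): cv2.imwrite('pics/'+n,cv2.cvtColor(p['pixels'],cv2.COLOR_RGB2BGR))
E
python3 - <<'E'
from h import *
print(ctrl.get_state())
for c in ('scene','side'):
    p,st=shot(c); save(p,c+'0.png'); print(c,p['xyz'],p['rotation'])
    for q in ('mount','tip_out','hook','carrier_tab','carrier_eye','rack','board_centre','jar_centre','driver'):
        for r in ctrl.tip_of(q,p)[:3]:
            print(q,np.round(r['at']),round(r['score'],2),np.round(world(p,r['at'],st),3) if world(p,r['at'],st) is not None else None)
E
```

```text
{'time': 0.0, 'qpos': array([ 1.11603465e+00,  2.87191402e-01,  1.57822743e+00, -6.63784917e-06,
        1.27857993e+00, -1.50010491e-01]), 'dq': array([ 0.00055969, -0.00083843,  0.00030252, -0.00123645, -0.00068436,
       -0.00087109]), 'joint_efforts': array([-1.72023840e-03, -4.05992210e+01, -2.92616701e+01, -1.97307586e-04,
        5.87362825e-03,  1.48912153e-05]), 'eef_pos': array([0.20221825, 0.64329084, 0.22990271]), 'tcp_rot': array([ 1.51785570e-01,  9.88412714e-01, -1.14941679e-03, -3.55235476e-04]), 'contact_force': array([0.05953474, 0.5075148 , 0.15713091]), 'wrist_torque': array([0.01037195, 0.01066653, 0.01391023]), 'finger_force': 0.0, 'opening': 0.9992800769118622}
scene [1.20539324 0.72416504 0.79692952] [ 0.29981336  0.83223066 -0.43535634 -0.16723914]
mount [378. 233.] 0.66 [0.621 0.235 0.205]
mount [295. 156.] 0.48 [ 0.339 -0.384  0.003]Traceback (most recent call last):
  File "<stdin>", line 6, in <module>
ValueError: it knows: board_centre, carrier_eye, carrier_tab, driver, jar_centre, mount, rack, tip_out
```

Run:
```python
from h import *
for c in ('scene','side'):
    p,st=shot(c); save(p,c+'0.png'); print(c,p['xyz'])
    for q in ('mount','tip_out','carrier_tab','carrier_eye','rack','board_centre','jar_centre','driver'):
        for r in ctrl.tip_of(q,p)[:3]:
            w=world(p,r['at'],st)
            print(q,np.round(r['at']),round(r['score'],2),np.round(w,3) if w is not None else None)
```

```text
scene [1.20539324 0.72416504 0.79692952]
mount [376. 234.] 0.75 [0.625 0.233 0.203]
carrier_tab [293. 143.] 0.87 [ 0.522 -0.158  0.205]
carrier_tab [260. 174.] 0.82 [ 0.672 -0.093  0.198]
carrier_tab [314. 140.] 0.67 [ 0.219 -0.431  0.004]
carrier_eye [262. 191.] 0.93 [ 0.579 -0.227  0.046]
carrier_eye [237. 181.] 0.74 [ 0.666 -0.208  0.12 ]
carrier_eye [315. 147.] 0.63 [ 0.399 -0.217  0.127]
rack [285. 199.] 0.88 [ 0.564 -0.142  0.057]
board_centre [278. 184.] 0.79 [ 0.525 -0.228  0.044]
board_centre [375. 213.] 0.65 [0.376 0.014 0.016]
jar_centre [246. 265.] 0.62 [0.782 0.002 0.048]
driver [374. 208.] 0.54 [ 0.36  -0.007  0.013]
side [0.38858562 0.7211047  0.79469079]
mount [258. 274.] 0.69 [0.614 0.234 0.207]
mount [367. 142.] 0.38 [ 0.512 -0.16   0.208]
carrier_tab [425. 154.] 0.98 [ 0.393 -0.214  0.159]
carrier_tab [304. 147.] 0.97 [ 0.661 -0.203  0.145]
carrier_tab [367. 140.] 0.96 [ 0.512 -0.161  0.212]
carrier_eye [426. 164.] 0.75 [ 0.388 -0.219  0.128]
carrier_eye [290. 169.] 0.69 [ 0.66  -0.091  0.166]
carrier_eye [365. 158.] 0.67 [ 0.548 -0.389  0.004]
rack [365. 206.] 0.79 [ 0.509 -0.16   0.035]
rack [423. 273.] 0.33 [ 0.363 -0.004  0.013]
board_centre [364. 177.] 0.87 [ 0.525 -0.225  0.067]
jar_centre [234. 231.] 0.68 [0.761 0.004 0.058]
driver [423. 276.] 0.89 [ 0.362 -0.008  0.002]
```

View pics/scene0.png

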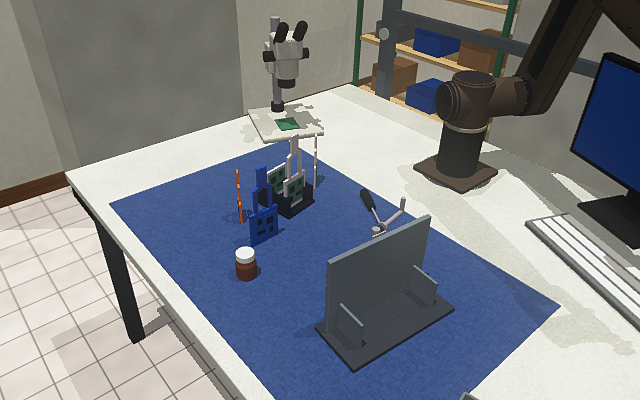

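View pics/side0.png

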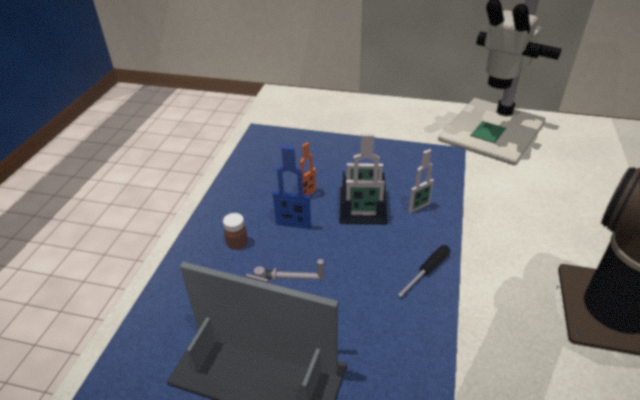

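The scene picture shows the grey panel at (378,290), its back to the camera. The hook is on its far side, with the pin at (403,203). The rack with the grey carrier (tab at 295,145) stands between the blue and orange look-alikes. The side picture shows the hook arm from (260,272) to its pin at (320,268), the carrier tab at (367,142), the small look-alike at (425,165), the jar at (234,230) and the driver at (425,270).

Run:
```python
from h import *
for c in ('scene','side'):
    p,st=shot(c); P,u,v=cloud(p,st); col=p['pixels'][v,u].astype(int)
    # panel top edge
    m=(P[:,1]>0.1)&(P[:,1]<0.5)&(P[:,0]>0.4)&(P[:,0]<0.9)&(P[:,2]>0.05)&(P[:,2]<0.25)
    Q=P[m]; print(c,'panel-region',len(Q),Q[:,2].max())
    t=Q[(Q[:,2]>0.193)&(Q[:,2]<0.206)]
    r=cv2.minAreaRect((t[:,:2]*1000).astype(np.float32)); print('top rect',r, t.mean(0))
    face=Q[(Q[:,2]<0.18)]
    if len(face):
        ctr=np.median(face,0); 
        for _ in range(4):
            w=np.linalg.svd(face-face.mean(0),full_matrices=False)[2][2]; d=(face-face.mean(0))@w; face=face[abs(d)<2*d.std()+1e-3]
        print('face normal',w,face.mean(0),face[:,:2].min(0),face[:,:2].max(0))
    up=Q[(Q[:,2]>0.208)]; print('pin',len(up),up.mean(0),up.min(0),up.max(0))
    # carrier
    m=(P[:,0]>0.44)&(P[:,0]<0.59)&(P[:,1]>-0.25)&(P[:,1]<-0.08)
    for lo,hi in ((.19,.23),(.10,.185),(.06,.094),(.045,.06)):
        t=P[m&(P[:,2]>lo)&(P[:,2]<hi)]
        if len(t)>3: print(lo,len(t),t.mean(0).round(3),t.min(0).round(3),t.max(0).round(3),cv2.minAreaRect((t[:,:2]*1000).astype(np.float32)))
```

```text
scene panel-region 6701 0.23562138519498865
top rect ((617.777587890625, 224.73565673828125), (55.191707611083984, 258.7564697265625), 84.91921997070312) [0.61888164 0.24088866 0.19959737]
face normal [-0.08977183 -0.99596182 -0.00103247] [0.62951006 0.24897489 0.1185694 ] [0.48860997 0.23490797] [0.75004968 0.26305977]
pin 90 [0.55654837 0.21696023 0.21823714] [0.52115174 0.20517611 0.20801956] [0.62665437 0.23387061 0.23562139]
0.19 108 [ 0.519 -0.161  0.209] [ 0.504 -0.168  0.19 ] [ 0.531 -0.156  0.226] ((517.4646606445312, -161.57875061035156), (27.7918701171875, 11.820279121398926), 4.052026271820068)
0.1 328 [ 0.518 -0.164  0.138] [ 0.475 -0.24   0.1  ] [ 0.558 -0.151  0.185] ((522.2854614257812, -195.34085083007812), (84.57933807373047, 77.05827331542969), 10.99518871307373)
0.06 451 [ 0.525 -0.19   0.077] [ 0.473 -0.239  0.06 ] [ 0.578 -0.134  0.094] ((526.2449340820312, -185.82135009765625), (92.94717407226562, 93.23724365234375), 10.535118103027344)
0.045 333 [ 0.53  -0.179  0.053] [ 0.463 -0.249  0.045] [ 0.585 -0.13   0.06 ] ((525.5455322265625, -196.83245849609375), (104
[... 525 characters left out ...]
   0.209] [ 0.499 -0.168  0.19 ] [ 0.526 -0.154  0.227] ((512.4708251953125, -161.64495849609375), (25.756362915039062, 10.538947105407715), 10.94228744506836)
0.1 469 [ 0.513 -0.162  0.139] [ 0.471 -0.231  0.1  ] [ 0.558 -0.152  0.185] ((518.4273071289062, -193.05918884277344), (83.62090301513672, 75.41595458984375), 10.780978202819824)
0.06 790 [ 0.518 -0.188  0.077] [ 0.462 -0.242  0.06 ] [ 0.575 -0.13   0.094] ((519.9083862304688, -194.618896484375), (99.16632080078125, 114.41996002197266), 10.667218208312988)
0.045 442 [ 0.519 -0.174  0.054] [ 0.461 -0.249  0.045] [ 0.578 -0.127  0.06 ] ((519.583251953125, -194.16400146484375), (99.98213958740234, 118.7777099609375), 10.546273231506348)
```

```bash
cat >> h.py <<'E'
def plan(x,y,z,az=None):
    s=ctrl.get_state(); M=R.from_quat(s['tcp_rot']).as_matrix()
    d=M.T@(np.array([x,y,z])-s['eef_pos']); a=np.degrees(np.arctan2(M[1,1],M[0,1]))
    t=0 if az is None else (a-az+90)%180-90
    print('t',round(s['time'],2),'pos',s['eef_pos'].round(4),'az',a.round(1),'mm shift',(d*1000).round(1),'turn',round(t,1),'F',s['contact_force'].round(2),'q',s['qpos'].round(2))
E
python3 - <<'E'
from h import *
p,st=shot('wrist'); print(p['mount'],p['fx'])
plan(0.57,0.16,0.40,101)
E
```

```text
[[ 5.95117961e-04 -9.64983871e-01 -2.62308548e-01  6.65038937e-02]
 [ 9.99999794e-01  5.11594285e-04  3.86711017e-04  3.67005075e-05]
 [-2.38974340e-04 -2.62308725e-01  9.64983977e-01 -1.42158431e-01]
 [ 0.00000000e+00  0.00000000e+00  0.00000000e+00  1.00000000e+00]] 298.2863907498606
t 1.2 pos [0.2025 0.6439 0.2313] az 72.5 mm shift [-495.8 -351.3 -168.7] turn -28.5 F [ 0.93  0.49 -0.28] q [ 1.12  0.29  1.58  0.    1.28 -0.15]
```

```bash
python3 -m inch '[[1,-0.04,-0.03,-0.04,0],[1,-0.08,-0.06,-0.08,0],[1,-0.11,-0.08,-0.12,0],[1,-0.14,-0.10,-0.16,0],[1,-0.17,-0.12,-0.169,0]]'
python3 -m inch '[[1,-0.03,-0.02,0,-6],[1,-0.06,-0.04,0,-12],[1,-0.09,-0.06,0,-18],[1,-0.12,-0.08,0,-24],[1,-0.15,-0.10,0,-28.5]]' >/dev/null
python3 -c "
from h import *
plan(0.57,0.16,0.40,101)"
```

```text
time: 1.62
eef_pos: [0.2982, 0.5168, 0.3686]
tcp_rot: [0.151, 0.988, 0.001, 0.001]
contact_force: [1.2, -0.1, 0.2]
opening: 0.299
finger_force: 0.0
t 2.03 pos [0.4116 0.3755 0.3662] az 101.3 mm shift [-113.  -242.3  -33.8] turn 0.3 F [ 0.5   1.06 -0.86] q [ 0.56 -0.05  1.7   0.    1.49 -1.21]
```

```bash
python3 -m inch '[[1,-0.02,-0.035,-0.01,0],[1,-0.04,-0.07,-0.02,0],[1,-0.06,-0.105,-0.03,0],[1,-0.075,-0.14,-0.033,0],[1,-0.09,-0.175,-0.033,0]]'>/dev/null
python3 -m inch '[[1,-0.01,-0.03,0,0],[1,-0.02,-0.06,0,0],[1,-0.02,-0.065,0,0],[1,-0.02,-0.065,0,0],[1,-0.02,-0.065,0,0]]'
python3 - <<'E'
from h import *
plan(0.57,0.16,0.40,101)
p,st=shot('wrist'); save(p,'w1.png')
for q in ('mount','tip_out'):
    for r in ctrl.tip_of(q,p)[:3]: print(q,r['at'],r['score'],world(p,r['at'],st))
print(ctrl.spot_in('hook',p))
P,u,v=cloud(p,st)
m=(P[:,2]>0.18)&(P[:,2]<0.25)&(abs(P[:,0]-.6)<.2)&(abs(P[:,1]-.2)<.1)
Q=P[m]; f=(Q-[0.615,0.2264,0])@np.array([[.089,.996,0],[-.996,.089,0],[0,0,1]]).T
np.save('f.npy',np.c_[f,u[m],v[m]])
pt=f[(f[:,0]>0.008)&(abs(f[:,2]-.2)<.01)]; print('panel top',len(pt),pt.min(0),pt.max(0),np.median(pt,0))
pin=f[(f[:,2]>0.22)]; print('pin',len(pin),pin.mean(0),pin.min(0),pin.max(0))
E
```

```text
time: 2.87
eef_pos: [0.5646, 0.1626, 0.3988]
tcp_rot: [-0.096, 0.995, 0.0, -0.0]
contact_force: [0.3, 0.2, 0.4]
opening: -0.0
finger_force: 0.0
t 2.87 pos [0.5646 0.1626 0.3988] az 101.0 mm shift [-4.8 -3.6 -1.2] turn 0.0 F [0.29 0.24 0.37] q [ 0.11  0.02  1.58  0.    1.55 -1.66]
mount [361.7, 217.5] 0.75 [0.60651797 0.22656516 0.20512718]
[{'at': [360.8, 191.7], 'score': 0.85}]
panel top 1871 [ 0.00819091 -0.06722518  0.19001137] [0.02496357 0.1305306  0.20865045] [0.01676119 0.03869234 0.19938208]
pin 90 [-0.02450219  0.09099937  0.23164391] [-0.0286428   0.08622864  0.22042032] [-0.01913249  0.09557256  0.23448157]
```

View pics/w1.png

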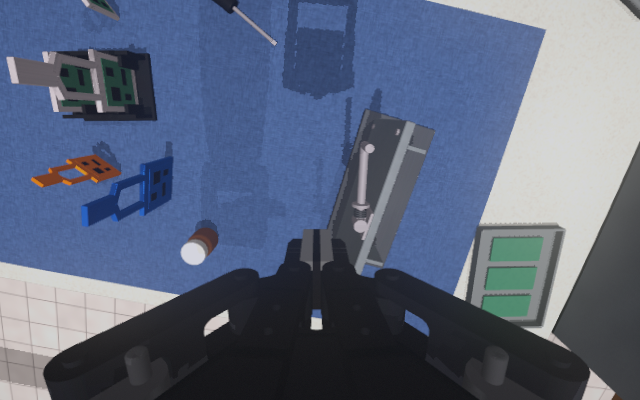

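The wrist picture shows the pin at (369,148), the hinge at (361,222), and the panel's top edge running from (410,125) to (365,270). The hook sits just in front of the panel.

```bash
cat >> h.py <<'E'
MO=np.array([.615,.2264,0.]); MX=np.array([.089,.996,0]); MY=np.array([-.996,.089,0])
def push(th,off,z=.213,r=.092):
    th=np.radians(th); pos=MO+r*(np.cos(th)*MY-np.sin(th)*MX)+off*(np.cos(th)*MX+np.sin(th)*MY)
    plan(pos[0],pos[1],z,84.9+np.degrees(th))
E
python3 - <<'E'
from h import *
f=np.load('f.npy'); a=f[(f[:,0]<.006)]
for lo in np.arange(-.02,.1,.01):
    b=a[(a[:,1]>lo)&(a[:,1]<lo+.01)]
    if len(b): print(round(lo,3),len(b),'x',b[:,0].min().round(4),b[:,0].max().round(4),'z max',b[:,2].max().round(4))
push(15,.034,.27); push(15,.034,.213)
E
```

```text
-0.01 84 x -0.0072 0.006 z max 0.2092
0.0 114 x -0.0097 0.0059 z max 0.209
0.01 100 x -0.0157 0.0044 z max 0.2099
0.02 129 x -0.016 0.0035 z max 0.2109
0.03 72 x -0.0148 -0.003 z max 0.2058
0.04 75 x -0.0178 -0.0057 z max 0.2054
0.05 72 x -0.0196 -0.0088 z max 0.2048
0.06 80 x -0.0227 -0.0109 z max 0.2052
0.07 78 x -0.0256 -0.0145 z max 0.2056
0.08 87 x -0.0286 -0.0169 z max 0.2345
0.09 78 x -0.0285 -0.0191 z max 0.2339
t 3.07 pos [0.5642 0.1638 0.3991] az 101.2 mm shift [ 29.4  87.6 129.1] turn 1.3 F [ 0.1  -0.54  0.35] q [ 0.11  0.02  1.58  0.    1.55 -1.66]
t 3.07 pos [0.5642 0.1638 0.3991] az 101.2 mm shift [ 29.4  87.6 186.1] turn 1.3 F [ 0.1  -0.54  0.35] q [ 0.11  0.02  1.58  0.    1.55 -1.66]
```

```bash
python3 -m inch '[[1,0.01,0.035,0,1],[1,0.02,0.07,0,1],[1,0.029,0.088,0.03,1],[1,0.029,0.088,0.07,1],[1,0.029,0.088,0.10,1]]'>/dev/null
python3 -m inch '[[1,0,0,0.03,0],[1,0,0,0.06,0],[1,0,0,0.075,0],[1,0,0,0.084,0],[1,0,0,0.086,0]]'
python3 -c "
from h import *
push(15,.034);push(15,.020);push(30,.0195);"
```

```text
time: 3.9
eef_pos: [0.5181, 0.2438, 0.2108]
tcp_rot: [-0.088, 0.996, -0.0, -0.002]
contact_force: [0.2, -0.5, -0.5]
opening: -0.004
finger_force: 0.0
t 3.9 pos [0.5181 0.2438 0.2108] az 100.1 mm shift [-0.5  0.3 -2.2] turn 0.2 F [ 0.15 -0.46 -0.53] q [ 0.26  0.08  1.85  0.    1.21 -1.48]
t 3.9 pos [0.5181 0.2438 0.2108] az 100.1 mm shift [ -0.4 -13.7  -2.2] turn 0.2 F [ 0.15 -0.46 -0.53] q [ 0.26  0.08  1.85  0.    1.21 -1.48]
t 3.9 pos [0.5181 0.2438 0.2108] az 100.1 mm shift [  1.6 -38.7  -2.1] turn -14.8 F [ 0.15 -0.46 -0.53] q [ 0.26  0.08  1.85  0.    1.21 -1.48]
```

```bash
python3 -m inch '[[1,0,-0.006,-0.002,0],[1,0,-0.012,-0.002,0],[1,0.0005,-0.020,-0.002,-5],[1,0.001,-0.029,-0.002,-10],[1,0.0016,-0.0387,-0.002,-15]]'
python3 -c "
from h import *
push(30,.0195);push(45,.0195);push(60,.0195)"
```

```text
time: 4.32
eef_pos: [0.5258, 0.2049, 0.2173]
tcp_rot: [-0.219, 0.976, 0.001, 0.002]
contact_force: [0.9, 2.0, 0.2]
opening: 0.003
finger_force: 0.7
t 4.32 pos [0.5258 0.2049 0.2173] az 115.3 mm shift [2.  1.5 4.3] turn 0.4 F [0.93 2.05 0.16] q [ 0.19  0.05  1.87  0.    1.22 -1.82]
t 4.32 pos [0.5258 0.2049 0.2173] az 115.3 mm shift [  4.1 -23.    4.3] turn -14.6 F [0.93 2.05 0.16] q [ 0.19  0.05  1.87  0.    1.22 -1.82]
t 4.32 pos [0.5258 0.2049 0.2173] az 115.3 mm shift [ -0.2 -47.2   4.3] turn -29.6 F [0.93 2.05 0.16] q [ 0.19  0.05  1.87  0.    1.22 -1.82]
```

```bash
python3 -m inch '[[1,0.002,-0.009,0.001,-6],[1,0.004,-0.018,0.002,-12],[1,0.0035,-0.027,0.004,-18],[1,0.002,-0.037,0.004,-24],[1,0,-0.047,0.004,-29.6]]'
python3 -c "
from h import *
push(60,.0195);push(70,.0195);push(77,.0195)"
```

```text
time: 4.73
eef_pos: [0.5458, 0.162, 0.2136]
tcp_rot: [-0.461, 0.887, -0.0, 0.002]
contact_force: [-0.1, 1.6, -0.8]
opening: -0.002
finger_force: 0.7
t 4.73 pos [0.5458 0.162  0.2136] az 144.9 mm shift [-0.5 -0.   0.6] turn 0.0 F [-0.06  1.58 -0.83] q [ 0.11  0.07  1.86  0.    1.21 -2.42]
t 4.73 pos [0.5458 0.162  0.2136] az 144.9 mm shift [  1.5 -16.3   0.6] turn -10.0 F [-0.06  1.58 -0.83] q [ 0.11  0.07  1.86  0.    1.21 -2.42]
t 4.73 pos [0.5458 0.162  0.2136] az 144.9 mm shift [  1.2 -27.8   0.6] turn -17.0 F [-0.06  1.58 -0.83] q [ 0.11  0.07  1.86  0.    1.21 -2.42]
```

```bash
python3 -m inch '[[1,0.001,-0.006,0,-3],[1,0.0012,-0.012,0,-6],[1,0.0015,-0.018,0,-9],[1,0.0015,-0.023,0,-12],[1,0.0012,-0.0278,0,-15]]'
python3 -c "
from h import *
push(77,.0195);push(82,.0195);push(85,.0195);push(90,.0195)"
```

```text
time: 5.15
eef_pos: [0.5676, 0.1445, 0.2134]
tcp_rot: [-0.572, 0.82, -0.001, 0.001]
contact_force: [-1.7, 0.2, 0.7]
opening: -0.001
finger_force: 0.7
t 5.15 pos [0.5676 0.1445 0.2134] az 159.8 mm shift [-0.5 -0.   0.4] turn -2.1 F [-1.73  0.24  0.69] q [ 0.08  0.11  1.82  0.    1.21 -2.71]
t 5.15 pos [0.5676 0.1445 0.2134] az 159.8 mm shift [ 0.5 -8.2  0.5] turn -7.1 F [-1.73  0.24  0.69] q [ 0.08  0.11  1.82  0.    1.21 -2.71]
t 5.15 pos [0.5676 0.1445 0.2134] az 159.8 mm shift [  0.8 -13.1   0.5] turn -10.1 F [-1.73  0.24  0.69] q [ 0.08  0.11  1.82  0.    1.21 -2.71]
t 5.15 pos [0.5676 0.1445 0.2134] az 159.8 mm shift [  0.7 -21.3   0.5] turn -15.1 F [-1.73  0.24  0.69] q [ 0.08  0.11  1.82  0.    1.21 -2.71]
```

```bash
python3 -m inch '[[1,0.0005,-0.002,0,0],[1,0.0005,-0.004,0,0],[1,0.0005,-0.006,0,0],[1,0.0005,-0.008,0,0],[1,0.0005,-0.009,0,0]]' | sed -n 2,4p
for i in 1 2; do python3 -m inch '[[1,0,-0.001,0,0],[1,0,-0.002,0,0],[1,0,-0.002,0,0]]' | sed -n '2p;4p'; done
```

```text
eef_pos: [0.5751, 0.1416, 0.2113]
tcp_rot: [-0.571, 0.821, -0.0, 0.0]
contact_force: [-0.8, 0.7, 1.4]
eef_pos: [0.5768, 0.141, 0.2108]
contact_force: [-1.4, 0.5, 1.6]
eef_pos: [0.5787, 0.1404, 0.2108]
contact_force: [-0.6, 1.5, 1.5]
```

```bash
python3 -m inch '[[1,0,-0.001,-0.004,0],[1,0,-0.002,-0.004,0],[1,0,-0.002,-0.004,0]]' | sed -n '2p;4p'
for i in 1 2; do python3 -m inch '[[1,0,-0.001,0,0],[1,0,-0.0015,0,0],[1,0,-0.0015,0,0]]' | sed -n '2p;4p'; done
```

```text
eef_pos: [0.5805, 0.1394, 0.2147]
contact_force: [-1.7, 0.2, -0.6]
eef_pos: [0.5819, 0.139, 0.2147]
contact_force: [-0.3, -0.6, 0.4]
eef_pos: [0.5833, 0.1386, 0.2148]
contact_force: [-0.8, 1.9, -0.6]
```

```bash
for i in 1 2 3; do python3 -m inch '[[1,0,-0.001,0,0],[1,0,-0.001,0,0],[1,0,-0.001,0,0]]' | sed -n '2p;4p'; done
```

```text
eef_pos: [0.5842, 0.1382, 0.2149]
contact_force: [-1.3, 1.0, -0.3]
eef_pos: [0.5852, 0.1378, 0.2149]
contact_force: [-1.1, 1.7, -1.1]
eef_pos: [0.5861, 0.1374, 0.2149]
contact_force: [-0.3, 1.2, -0.7]
```

```bash
for i in 1 2 3; do python3 -m inch '[[1,0,-0.001,0,0],[1,0,-0.001,0,0],[1,0,-0.001,0,0]]' | sed -n '2p;4p'; done
python3 - <<'E'
from h import *
push(90,.0195)
p,st=shot('wrist'); save(p,'w2.png')
E
```

```text
eef_pos: [0.5871, 0.1371, 0.2149]
contact_force: [-0.3, 1.0, -0.6]
eef_pos: [0.588, 0.1367, 0.2149]
contact_force: [-0.7, 1.7, -0.3]
eef_pos: [0.589, 0.1364, 0.2149]
contact_force: [-0.4, 1.1, 0.1]
t 8.32 pos [0.589  0.1364 0.2149] az 159.6 mm shift [0.4 1.5 1.9] turn -15.3 F [-0.43  1.13  0.1 ] q [ 0.06  0.15  1.77 -0.    1.22 -2.73]
```

View pics/w2.png

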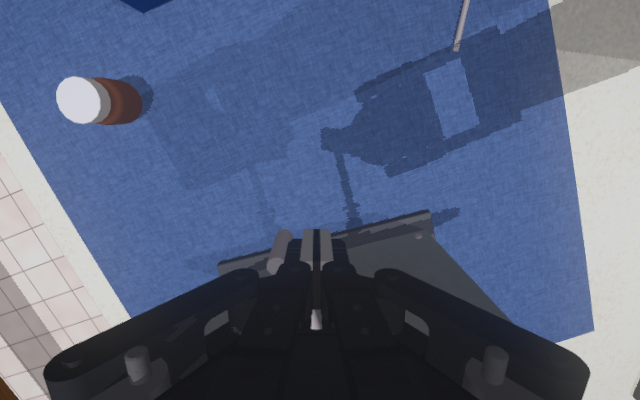

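The wrist picture shows the pin at (280,245) against the closed fingers at (318,250). The stop has not been felt yet, so I'll go on in small steps.

```bash
for i in 1 2 3 4 5; do python3 -m inch '[[1,0,-0.001,0,0],[1,0,-0.001,0,0]]' | sed -n '2p;4p'; done
```

```text
eef_pos: [0.5897, 0.1362, 0.2148]
contact_force: [-1.4, 1.3, -0.2]
eef_pos: [0.5904, 0.136, 0.2146]
contact_force: [-2.7, 2.2, -0.2]
eef_pos: [0.5912, 0.1358, 0.2146]
contact_force: [-4.5, 3.7, -0.6]
eef_pos: [0.5918, 0.1357, 0.2145]
contact_force: [-4.9, 4.0, 1.5]
eef_pos: [0.5924, 0.1356, 0.2143]
contact_force: [-5.0, 4.6, 0.4]
```

```bash
python3 -m inch '[[1,0,0,0,0],[1,0,0,0,0],[1,0,0,0,0]]' | sed -n '4p'
python3 -m inch '[[1,0,0.008,0,0],[1,0,0.025,0,0],[1,0,0.03,-0.04,0],[1,0,0.03,-0.08,0],[1,0,0.03,-0.12,7]]'>/dev/null
python3 -m inch '[[1,0,0,-0.04,7],[1,0,0,-0.06,14],[1,0,0,-0.06,21],[1,0,0,-0.06,28],[1,0,0,-0.06,35]]'>/dev/null
python3 -m inch '[[0,0,0,0,7],[0,0,0,0,14],[0,0,0,0,21],[0,0,0,0,25],[0,0,0,0,25]]'
python3 -c "
from h import *
plan(.59,.12,.4,101)
push(90,0,.4)"
```

```text
contact_force: [-4.9, 4.4, 0.8]
time: 10.7
eef_pos: [0.566, 0.1442, 0.3954]
tcp_rot: [-0.022, 1.0, -0.001, 0.001]
contact_force: [0.5, -0.9, 0.1]
opening: 0.712
finger_force: 0.0
t 10.7 pos [0.566  0.1442 0.3954] az 92.5 mm shift [-23.  -25.2  -4.5] turn -8.5 F [ 0.47 -0.9   0.14] q [ 0.08  0.01  1.6  -0.    1.54 -1.54]
t 10.7 pos [0.566  0.1442 0.3954] az 92.5 mm shift [-40.4 -11.2  -4.4] turn -82.4 F [ 0.47 -0.9   0.14] q [ 0.08  0.01  1.6  -0.    1.54 -1.54]
```

```bash
cat > hook.py <<'E'
from h import *
p,st=shot('wrist'); save(p,'w3.png')
P,u,v=cloud(p,st)
F=(P-MO)@np.array([MX,MY,[0,0,1]]).T
m=(F[:,2]>0.196)&(F[:,2]<.212)&(F[:,0]<-.03)&(F[:,0]>-.11)&(abs(F[:,1])<.03); a=F[m]
print(len(a),'top',np.percentile(a[:,2],95))
for lo in np.arange(-.1,-.03,.01):
    b=a[(a[:,0]>lo)&(a[:,0]<lo+.01)]
    if len(b): print(lo.round(3),len(b),(b[:,1].min()+b[:,1].max())/2,b[:,1].ptp() if hasattr(b,'ptp') else np.ptp(b[:,1]))
k=np.polyfit(a[:,0],a[:,1],1); print('line',k)
pin=F[(F[:,2]>.222)&(F[:,2]<.24)&(F[:,0]<-.05)&(F[:,0]>-.14)&(abs(F[:,1])<.05)]; print('pin',len(pin),pin.mean(0),pin.min(0),pin.max(0))
t=F[(abs(F[:,2]-.2)<.004)&(F[:,0]>.012)&(F[:,0]<.05)&(abs(F[:,1])<.15)]; print('panel',len(t),t.min(0),t.max(0),np.polyfit(t[:,1],t[:,0],1))
E
python3 hook.py
```

```text
453 top 0.20512675167616007
-0.1 29 0.0024143261738287522 0.005010426975675388
-0.09 71 3.137765975545293e-05 0.009550288587041676
-0.08 71 -7.56136856845252e-05 0.009445166700444952
-0.07 72 -0.00029106624564106476 0.009548082356126919
-0.06 70 -9.676539334459167e-06 0.009214116396291444
-0.05 69 -0.00021288000447073838 0.009553136940761608
-0.04 71 -0.000392452253621221 0.009254120506448053
line [-0.02802546 -0.00090468]
pin 87 [-0.09425535  0.0011295   0.23115289] [-0.0990242  -0.00451637  0.22226528] [-0.08962079  0.00490555  0.23475013]
panel 1487 [ 0.01200344 -0.12831023  0.19600246] [0.02444036 0.13064035 0.20248873] [0.00227464 0.01741766]
```

View pics/w3.png

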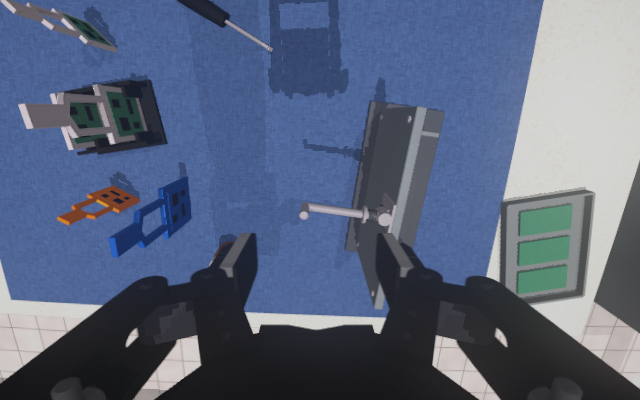

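The wrist picture shows the hook straight out from the panel, its pin at (305,213), collar at (366,214) and hinge at (388,217). The arm measures square to within 0.03 rad, with its centre at z = 0.2003.

```bash
python3 -m inch '[[0,0.01,-0.04,0,0],[0,0.02,-0.08,0,-2],[0,0.03,-0.12,0,-4],[0,0.04,-0.16,0,-6],[0,0.05,-0.20,0,-8]]'>/dev/null
python3 -m inch '[[0,0.01,-0.04,0,0],[0,0.016,-0.08,0,0],[0,0.016,-0.105,0,0],[0,0.016,-0.105,0,0],[0,0.016,-0.105,0,0]]'
python3 - <<'E'
from h import *
plan(.516,-.161,.27,100.7)
p,st=shot('wrist'); save(p,'w4.png')
print([(r['at'],r['score'],world(p,r['at'],st)) for r in ctrl.tip_of('carrier_tab',p)[:4]])
P,u,v=cloud(p,st)
m=(P[:,0]>0.45)&(P[:,0]<0.6)&(P[:,1]>-0.26)&(P[:,1]<-0.06)
for lo,hi in ((.216,.232),(.13,.17),(.094,.106),(.050,.06)):
    t=P[m&(P[:,2]>lo)&(P[:,2]<hi)]
    if len(t)>3: print(lo,len(t),t.mean(0).round(4),t.min(0).round(3),t.max(0).round(3),cv2.minAreaRect((t[:,:2]*1000).astype(np.float32)))
E
```

```text
time: 11.58
eef_pos: [0.5282, -0.1648, 0.3947]
tcp_rot: [-0.092, 0.996, -0.0, -0.0]
contact_force: [0.2, -0.1, -0.9]
opening: 1.001
finger_force: 0.0
t 11.58 pos [ 0.5282 -0.1648  0.3947] az 100.5 mm shift [ 11.2   6.  124.7] turn -0.2 F [ 0.16 -0.07 -0.95] q [-0.49 -0.06  1.66 -0.    1.54 -2.24]
[([318.5, 162.2], 0.92, array([ 0.5113164 , -0.16524904,  0.22372091])), ([294.3, 43.0], 0.88, array([ 0.35870561, -0.23289791,  0.00130899])), ([267.4, 243.6], 0.88, array([ 0.65522961, -0.2129938 ,  0.13785174])), ([348.4, 283.6], 0.87, array([ 0.66037403, -0.09822355,  0.20154641]))]
0.216 188 [ 0.5127 -0.1637  0.2234] [ 0.5  -0.17  0.22] [ 0.526 -0.158  0.225] ((513.3289794921875, -163.7641143798828), (25.559246063232422, 7.473923683166504), 10.77194881439209)
0.13 56 [ 0.5004 -0.1656  0.1646] [ 0.486 -0.171  0.134] [ 0.54  -0.155  0.17 ] ((513.3959350585938, -162.93380737304688), (53.893951416015625, 6.726714134216309), 10.55945873260498)
0.094 381 [ 0.518  -0.2222  0.0982] [ 0.472 -0.243  0.094] [ 0.566 -0.165  0.104] ((519.1329956054688, -198.18736267089844), (80.95843505859375, 77.99591064453125), 11.728323936462402)
0.05 817 [ 0.5158 -0.1968  0.0558] [ 0.461 -0.26   0.05 ] [ 0.58  -0.131  0.06 ] ((520.9586181640625, -197.92835998535156), (99.21492004394531, 118.40235137939453), 10.536450386047363)
```

View pics/w4.png

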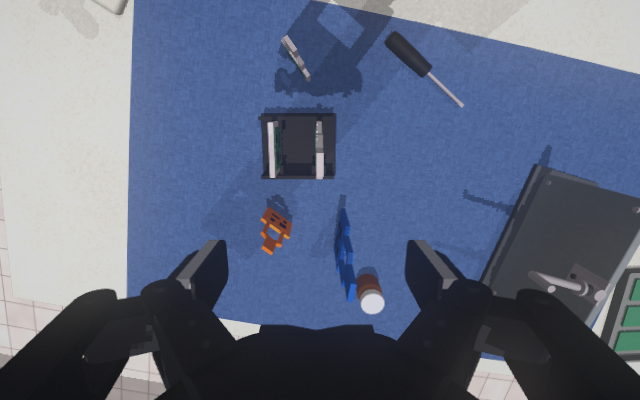

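The picture shows the carrier's tab edge-on at (319,160) in the right-hand slot and the other board at (272,150). The orange and blue look-alikes at (275,230) and (345,255) are clear of the fingers.

```bash
python3 -m inch '[[0.45,0.0145,0.004,0.03,0],[0.45,0.0145,0.004,0.06,0],[0.45,0.0145,0.004,0.09,0],[0.45,0.0145,0.004,0.12,0],[0.45,0.0145,0.004,0.12,0]]'
python3 -c "
from h import *
plan(.5133,-.1638,.188,100.77)"
```

```text
time: 12.1
eef_pos: [0.5103, -0.1587, 0.2678]
tcp_rot: [-0.094, 0.996, 0.003, -0.005]
contact_force: [-0.7, 0.7, -1.7]
opening: 0.544
finger_force: 0.0
t 12.1 pos [ 0.5103 -0.1587  0.2678] az 100.8 mm shift [-2.7 -6.1 79.7] turn 0.0 F [-0.72  0.66 -1.65] q [-0.49 -0.05  1.87 -0.    1.33 -2.25]
```

```bash
python3 -m inch '[[0.45,0,0,0,0],[0.45,0,0,0,0]]' >/dev/null
python3 -c "
from h import *
plan(.5133,-.1638,.188,100.77)"
```

```text
t 12.27 pos [ 0.5143 -0.1615  0.2772] az 100.7 mm shift [ 1.7 -1.9 89.2] turn -0.0 F [ 0.22  0.   -0.05] q [-0.49 -0.05  1.86 -0.    1.33 -2.25]
```

```bash
python3 -m inch '[[0.45,0.0017,-0.002,0.025,0],[0.45,0.0017,-0.002,0.05,0],[0.45,0.0017,-0.002,0.075,0],[0.45,0.0017,-0.002,0.089,0],[0.45,0.0017,-0.002,0.089,0]]' >/dev/null
python3 -m inch '[[0.45,0,0,0,0],[0.45,0,0,0,0]]' 
python3 -c "
from h import *
plan(.5133,-.1638,.188,100.77)"
```

```text
time: 12.85
eef_pos: [0.5138, -0.1649, 0.1891]
tcp_rot: [-0.093, 0.996, -0.001, 0.002]
contact_force: [-0.2, -0.5, -0.4]
opening: 0.549
finger_force: 0.0
t 12.85 pos [ 0.5138 -0.1649  0.1891] az 100.7 mm shift [0.3 1.2 1.1] turn -0.1 F [-0.18 -0.52 -0.45] q [-0.5   0.02  1.95 -0.    1.16 -2.26]
```

```bash
python3 -m inch '[[1,0,0,0,0],[1,0,0,0,0],[1,0,0,0,0],[1,0,0,0,0],[1,0,0,0,0]]' 45
python3 -m inch '[[1,0,0,-0.005,0],[1,0,0,-0.015,0],[1,0,0,-0.03,0],[1,0,0,-0.05,0],[1,0,0,-0.07,0]]'
python3 -m inch '[[1,0,0,-0.02,0],[1,0,0,-0.05,0],[1,0,0,-0.08,0],[1,0,0,-0.11,0],[1,0,0,-0.14,0]]'
python3 -m inch '[[1,0,0,-0.01,0],[1,0,0,-0.01,0]]'
python3 - <<'E'
from h import *
q=MO-.14*MX; plan(q[0],q[1],.41,84.9)
p,st=shot('wrist'); save(p,'w5.png')
E
```

```text
time: 13.27
eef_pos: [0.5128, -0.1645, 0.1872]
tcp_rot: [-0.093, 0.996, -0.001, 0.001]
contact_force: [-0.1, 0.4, 4.2]
opening: 0.086
finger_force: 44.7
time: 13.68
eef_pos: [0.5113, -0.1638, 0.2556]
tcp_rot: [-0.093, 0.996, 0.001, -0.001]
contact_force: [-0.5, -0.9, -2.2]
opening: 0.084
finger_force: 44.0
time: 14.1
eef_pos: [0.5114, -0.1638, 0.3969]
tcp_rot: [-0.093, 0.996, 0.0, -0.001]
contact_force: [0.5, -0.8, -1.5]
opening: 0.087
finger_force: 44.0
time: 14.27
eef_pos: [0.5127, -0.1645, 0.4096]
tcp_rot: [-0.093, 0.996, -0.002, 0.003]
contact_force: [0.5, -0.1, -1.8]
opening: 0.088
finger_force: 44.0
t 14.27 pos [ 0.5127 -0.1645  0.4096] az 100.6 mm shift [-134.7  230.5   -0.7] turn 15.7 F [ 0.5  -0.06 -1.84] q [-0.5  -0.1   1.68 -0.    1.56 -2.26]
```

View pics/w5.png

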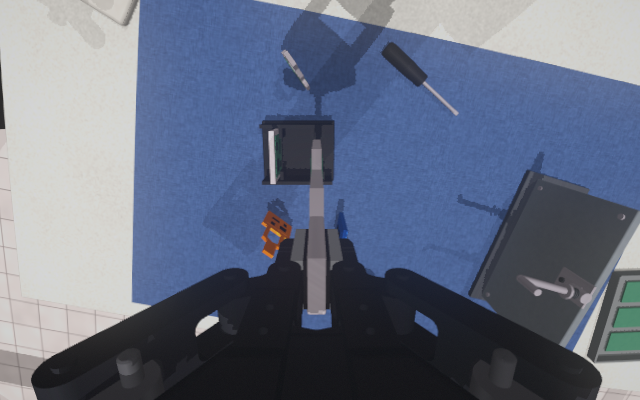

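Grip is good: the picture shows the carrier's tab held between the pads at (317,270) with its slot empty, and the other board is still at (272,155).

```bash
python3 -m inch '[[1,-0.01,0.02,0,3],[1,-0.03,0.05,0,6],[1,-0.05,0.085,0,9],[1,-0.07,0.12,0,12],[1,-0.09,0.155,0,15.7]]' >/dev/null
python3 -c "
from h import *
q=MO-.14*MX; plan(q[0],q[1],.41,84.9)"
```

```text
t 14.73 pos [0.5712 0.0065 0.4016] az 84.7 mm shift [-23.7  83.   -8.5] turn -0.2 F [ 0.9 -0.  -2.7] q [-0.17 -0.02  1.61 -0.    1.56 -1.64]
```

```bash
python3 -m inch '[[1,-0.01,0.03,0,0],[1,-0.02,0.055,0,0],[1,-0.023,0.07,0,0],[1,-0.023,0.075,0,0],[1,-0.023,0.075,0,0]]' >/dev/null
python3 -m inch '[[1,0,0,0,0],[1,0,0,0,0]]' >/dev/null
python3 - <<'E'
from h import *
q=MO-.14*MX; plan(q[0],q[1],.266,84.9)
E
```

```text
t 15.32 pos [0.601  0.0763 0.4048] az 84.9 mm shift [ -0.8  10.9 138.8] turn -0.0 F [-0.29 -0.04 -2.54] q [-0.04  0.06  1.53 -0.    1.56 -1.52]
```

```bash
python3 -m inch '[[1,-0.001,0,0.03,0],[1,-0.001,0,0.06,0],[1,-0.001,0,0.09,0],[1,-0.001,0,0.12,0],[1,-0.001,0,0.135,0]]' >/dev/null
python3 -m inch '[[1,0,0,0,0],[1,0,0,0,0]]' >/dev/null
python3 - <<'E'
from h import *
q=MO-.14*MX; plan(q[0],q[1],.266,84.9)
E3=np.array([MX,MY,[0,0,1]])
for c in ('side','scene','wrist'):
    p,st=shot(c); 
    if c=='side': save(p,'s2.png')
    P,u,v=cloud(p,st); F=(P-MO)@E3.T; tcp=(st['eef_pos']-MO)@E3.T
    pin=F[(F[:,2]>.215)&(F[:,2]<.24)&(abs(F[:,0]+.095)<.012)&(abs(F[:,1])<.02)]
    tab=F[(F[:,2]>.19)&(F[:,2]<.245)&(abs(F[:,0]-tcp[0])<.012)&(abs(F[:,1])<.04)]
    body=F[(F[:,2]>.10)&(F[:,2]<.17)&(abs(F[:,0]-tcp[0])<.015)&(abs(F[:,1])<.06)]
    top=F[(F[:,2]>.27)&(F[:,2]<.34)&(abs(F[:,0]-tcp[0])<.02)&(abs(F[:,1])<.02)]
    print(c,tcp.round(4))
    for n,a in (('pin',pin),('shoulder',tab),('body',body),('top',top)):
        if len(a): print(n,len(a),a.mean(0).round(4),a.min(0).round(4),a.max(0).round(4))
E
```

```text
t 15.9 pos [0.6019 0.0762 0.2701] az 84.8 mm shift [ 0.3 10.7  4.1] turn -0.1 F [-0.07 -0.03 -3.06] q [-0.04  0.11  1.71 -0.    1.32 -1.52]
side [-0.1507 -0.0003  0.2701]
pin 66 [-0.0923  0.0019  0.2269] [-0.0995 -0.0038  0.2151] [-0.0886  0.0061  0.2353]
shoulder 313 [-0.1478  0.001   0.2179] [-0.1553 -0.027   0.1902] [-0.1443  0.0264  0.245 ]
body 996 [-0.1461  0.0064  0.1358] [-0.1547 -0.0411  0.1001] [-0.1417  0.0419  0.1699]
top 432 [-0.1426  0.0078  0.3041] [-0.1696 -0.0102  0.2707] [-0.1307  0.0182  0.3399]
scene [-0.1504 -0.0013  0.2722]
pin 44 [-0.0925 -0.0041  0.2263] [-0.0992 -0.0082  0.2151] [-0.0886  0.0029  0.235 ]
shoulder 241 [-0.1484 -0.0068  0.2174] [-0.156  -0.0322  0.1906] [-0.1435  0.0212  0.2448]
body 757 [-0.1461 -0.0089  0.1363] [-0.1544 -0.0477  0.1   ] [-0.1418  0.038   0.17  ]
top 409 [-0.1447 -0.0111  0.3061] [-0.1703 -0.0199  0.2703] [-0.1307  0.0063  0.3399]
wrist [-0.1502 -0.0018  0.2733]
pin 297 [-0.0961  0.0012  0.2289] [-0.1004 -0.0047  0.215 ] [-0.0903  0.005   0.2344]
shoulder 209 [-0.1498  0.0231  0.2211] [-0.1538  0.0225  0.1901] [-0.1458  0.037   0.2449]
body 83 [-0.1491  0.0328  0.1458] [-0.1552  0.0082  0.1032] [-0.1442  0.038   0.1699]
top 6460 [-0.15    0.0062  0.3107] [-0.1702 -0.0156  0.2702] [-0.1302  0.0162  0.34  ]
```

View pics/s2.png

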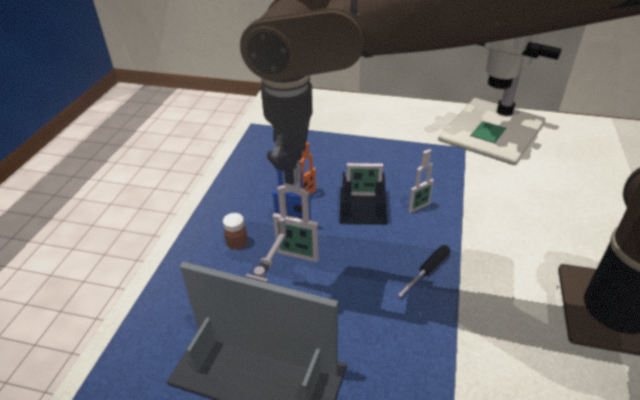

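The side picture shows the carrier (eye at 292,205; body at 297,238) lined up just outside the pin at (280,240). The sideways offset is about 1 mm.

```bash
python3 -m inch '[[1,0.001,0,0.004,0],[1,0.001,0.01,0.004,0],[1,0.001,0.02,0.004,0],[1,0.001,0.03,0.004,0],[1,0.001,0.04,0.004,0]]' |grep force
python3 -m inch '[[1,0,0.01,0,0],[1,0,0.02,0,0],[1,0,0.03,0,0],[1,0,0.04,0,0],[1,0,0.05,0,0]]' |grep force
python3 -m inch '[[1,0,0,0,0],[1,0,0,0,0]]'
python3 - <<'E'
from h import *
q=MO-.06*MX; plan(q[0],q[1],.225,84.9)
E3=np.array([MX,MY,[0,0,1]])
p,st=shot('side'); save(p,'s3.png'); tcp=(st['eef_pos']-MO)@E3.T; print(tcp)
E
```

```text
contact_force: [-0.6, -0.6, -3.0]
finger_force: 44.3
contact_force: [0.3, -0.4, -2.7]
finger_force: 44.3
time: 17.05
eef_pos: [0.6093, 0.1677, 0.2667]
tcp_rot: [0.044, 0.999, -0.0, -0.0]
contact_force: [-0.2, -0.1, -2.6]
opening: 0.081
finger_force: 44.3
t 17.05 pos [0.6093 0.1677 0.2667] az 85.0 mm shift [-0.4 -1.  41.7] turn 0.1 F [-0.21 -0.14 -2.63] q [ 0.11  0.17  1.65 -0.    1.32 -1.38]
[-0.05897276  0.00042944  0.2667173 ]
```

```bash
python3 -m inch '[[1,0,0,0.008,0],[1,0,0,0.016,0],[1,0,0,0.024,0],[1,0,0,0.030,0],[1,0,0,0.034,0]]' |grep contact
python3 -m inch '[[1,0,0,0,0],[1,0,0,0,0]]' | sed -n '2p;4p'
for i in 1 2 3; do python3 -m inch '[[1,0,0,0.001,0],[1,0,0,0.001,0],[1,0,0,0.001,0]]' | sed -n '2p;4p'; done
```

```text
contact_force: [0.0, 0.2, -2.7]
eef_pos: [0.6092, 0.167, 0.2323]
contact_force: [-0.3, 0.6, -3.0]
eef_pos: [0.6096, 0.1672, 0.2324]
contact_force: [0.8, 1.1, -2.3]
eef_pos: [0.6094, 0.1671, 0.2308]
contact_force: [-0.4, 0.0, -1.8]
eef_pos: [0.6093, 0.1671, 0.2297]
contact_force: [-0.3, 0.1, -3.3]
```

```bash
for i in 1 2 3 4; do python3 -m inch '[[1,0,0,0.0005,0],[1,0,0,0.001,0],[1,0,0,0.001,0]]' | sed -n '2p;4p'; done
```

```text
eef_pos: [0.6093, 0.1671, 0.2287]
contact_force: [-1.0, -0.0, -3.1]
eef_pos: [0.6093, 0.1671, 0.2276]
contact_force: [0.7, -0.2, -2.9]
eef_pos: [0.6093, 0.1671, 0.2267]
contact_force: [0.6, -0.2, -2.5]
eef_pos: [0.6093, 0.1671, 0.2257]
contact_force: [-1.0, 0.4, -2.6]
```

```bash
for i in 1 2 3 4; do python3 -m inch '[[1,0,0,0.0005,0],[1,0,0,0.0005,0],[1,0,0,0.0005,0]]' | sed -n '2p;4p'; done
```

```text
eef_pos: [0.6093, 0.1671, 0.2253]
contact_force: [-0.1, -1.0, -2.7]
eef_pos: [0.6093, 0.1671, 0.2248]
contact_force: [-0.6, 0.3, -2.6]
eef_pos: [0.6094, 0.1671, 0.2243]
contact_force: [0.6, -0.3, -2.3]
eef_pos: [0.6093, 0.1671, 0.2238]
contact_force: [0.1, -0.6, -1.5]
```

```bash
for i in 1 2 3; do python3 -m inch '[[1,0,0,0.0003,0],[1,0,0,0.0003,0],[1,0,0,0.0003,0]]' | sed -n '2p;4p'; done
```

```text
eef_pos: [0.6094, 0.1671, 0.2235]
contact_force: [1.0, -0.1, -2.3]
eef_pos: [0.6094, 0.1671, 0.2232]
contact_force: [-0.2, 0.7, -2.5]
eef_pos: [0.6094, 0.1671, 0.223]
contact_force: [-0.1, 0.1, -2.5]
```

```bash
for i in 1 2 3; do python3 -m inch '[[1,0,0,0.0004,0],[1,0,0,0.0004,0],[1,0,0,0.0004,0]]' | sed -n '2p;4p'; done
```

```text
eef_pos: [0.6095, 0.1671, 0.2228]
contact_force: [-0.8, -0.3, -2.3]
eef_pos: [0.6095, 0.1671, 0.2226]
contact_force: [-0.4, -0.5, 0.0]
eef_pos: [0.6096, 0.1671, 0.2223]
contact_force: [-1.0, -0.5, 0.6]
```

```bash
for i in 1 2; do python3 -m inch '[[1,0,0,0.0004,0],[1,0,0,0.0004,0],[1,0,0,0.0004,0]]' | sed -n '2p;4p'; done
```

```text
eef_pos: [0.6096, 0.1671, 0.222]
contact_force: [-1.0, -1.2, 2.7]
eef_pos: [0.6097, 0.1671, 0.2217]
contact_force: [-1.3, -0.6, 3.7]
```

```bash
python3 -m inch '[[1,0,0,-0.0007,0],[1,0,0,-0.0007,0],[1,0,0,-0.0007,0]]' | sed -n '2p;4p'
python3 -m inch '[[1,0,0.003,0,0],[1,0,0.006,0,0],[1,0,0.009,0,0],[1,0,0.012,0,0],[1,0,0.015,0,0]]' | sed -n '2p;4p'
python3 -m inch '[[1,0,0.003,0,0],[1,0,0.006,0,0],[1,0,0.008,0,0],[1,0,0.010,0,0],[1,0,0.010,0,0]]' | sed -n '2p;4p'
python3 -c "
from h import *
print((ctrl.get_state()['eef_pos']-MO)@np.array([MX,MY,[0,0,1]]).T)"
```

```text
eef_pos: [0.6095, 0.1671, 0.2218]
contact_force: [-0.5, -0.8, 4.7]
eef_pos: [0.6109, 0.18, 0.222]
contact_force: [-2.3, -6.0, 6.4]
eef_pos: [0.6119, 0.1904, 0.2223]
contact_force: [-1.6, -5.0, 5.8]
[-3.61434227e-02 -8.08671515e-05  2.22267457e-01]
```

```bash
python3 -m inch '[[1,0,0,-0.0012,0],[1,0,0,-0.0012,0],[1,0,0,-0.0012,0]]' | sed -n '2p;4p'
python3 -m inch '[[1,0,0,-0.0005,0],[1,0,0,-0.0005,0],[1,0,0,-0.0005,0]]' | sed -n '2p;4p'
```

```text
eef_pos: [0.6117, 0.1913, 0.2226]
contact_force: [-0.4, -4.0, 3.5]
eef_pos: [0.6116, 0.1921, 0.2227]
contact_force: [1.8, -2.6, 0.7]
```

```bash
python3 -m inch '[[1,0,0.001,-0.0003,0],[1,0,0.002,-0.0003,0],[1,0,0.002,-0.0003,0]]' | sed -n '2p;4p'
python3 -m inch '[[1,0,0.001,0,0],[1,0,0.002,0,0],[1,0,0.002,0,0]]' | sed -n '2p;4p'
python3 -c "
from h import *
print((ctrl.get_state()['eef_pos']-MO)@np.array([MX,MY,[0,0,1]]).T)"
```

```text
eef_pos: [0.6115, 0.1946, 0.223]
contact_force: [1.0, -0.3, -0.7]
eef_pos: [0.6116, 0.1966, 0.2232]
contact_force: [0.8, -0.5, -1.3]
[-0.03001367  0.00074048  0.22319994]
```

```bash
for i in 1 2 3; do python3 -m inch '[[1,0,0.001,0,0],[1,0,0.001,0,0],[1,0,0.001,0,0]]' | sed -n '2p;4p'; done
python3 -c "
from h import *
print((ctrl.get_state()['eef_pos']-MO)@np.array([MX,MY,[0,0,1]]).T)"
```

```text
eef_pos: [0.6117, 0.1972, 0.2232]
contact_force: [-0.1, -1.0, -1.2]
eef_pos: [0.6118, 0.1978, 0.2233]
contact_force: [-0.5, -2.1, -2.6]
eef_pos: [0.6119, 0.1986, 0.2233]
contact_force: [-0.3, -4.1, -2.5]
[-0.02800949  0.00057878  0.22329825]
```

```bash
python3 -m inch '[[1,0,-0.001,0.0004,0],[1,0,-0.001,0.0004,0],[1,0,-0.001,0.0004,0]]' | sed -n '2p;4p'
for i in 1 2; do python3 -m inch '[[1,0,0,0.0003,0],[1,0,0,0.0003,0],[1,0,0,0.0003,0]]' | sed -n '2p;4p'; done
```

```text
eef_pos: [0.6119, 0.1981, 0.2232]
contact_force: [-1.2, -2.2, -2.0]
eef_pos: [0.612, 0.1981, 0.2232]
contact_force: [-1.3, -3.1, -0.9]
eef_pos: [0.6122, 0.1981, 0.223]
contact_force: [-1.0, -1.9, 0.6]
```

```bash
python3 -m inch '[[1,0,0,0,0],[1,0,0,0,0],[1,0,0,0,0]]' 20 | sed -n '2p;4,6p'
python3 -m inch '[[0.88,0,0,0,0],[0.85,0,0,0,0],[0.82,0,0,0,0],[0.78,0,0,0,0],[0.75,0,0,0,0]]' | sed -n '2p;4,6p'
python3 - <<'E'
from h import *
E3=np.array([MX,MY,[0,0,1]])
for c in ('scene','side'):
    p,st=shot(c); 
    if c=='side': cv2.imwrite('pics/s4.png',cv2.resize(cv2.cvtColor(p['pixels'][100:350,180:420],cv2.COLOR_RGB2BGR),None,fx=2.4,fy=2.4))
    P,u,v=cloud(p,st); F=(P-MO)@E3.T; print((st['eef_pos']-MO)@E3.T)
    for lo in (.05,.08,.11,.16,.20,.21,.22,.23):
        a=F[(F[:,2]>lo)&(F[:,2]<lo+.012)&(F[:,0]<-.016)&(F[:,0]>-.06)&(abs(F[:,1])<.06)]
        if len(a): print(c,lo,len(a),np.median(a,0).round(4),a.min(0).round(4),a.max(0).round(4))
E
```

```text
eef_pos: [0.6122, 0.1981, 0.2229]
contact_force: [-2.2, -2.2, 0.8]
opening: 0.091
finger_force: 44.7
eef_pos: [0.6123, 0.1983, 0.2227]
contact_force: [0.0, 0.2, 0.3]
opening: 0.25
finger_force: 0.0
[-2.81835557e-02  1.80234684e-04  2.22711509e-01]
scene 0.16 34 [-0.027  -0.0274  0.1656] [-0.0343 -0.0312  0.1602] [-0.0244  0.0151  0.1716]
scene 0.2 139 [-0.0262 -0.0079  0.2049] [-0.0595 -0.0305  0.2004] [-0.0167  0.0238  0.2119]
scene 0.21 41 [-0.0263 -0.0116  0.2143] [-0.0345 -0.0199  0.21  ] [-2.130e-02  2.000e-04  2.218e-01]
scene 0.22 49 [-0.0281 -0.0117  0.2274] [-0.0515 -0.0162  0.2201] [-0.0242 -0.0042  0.2319]
scene 0.23 58 [-0.0299 -0.012   0.2357] [-0.0515 -0.0157  0.2303] [-0.0168 -0.0058  0.2419]
[-2.82907774e-02  2.21032810e-04  2.22688761e-01]
side 0.16 41 [-0.0256  0.0225  0.1659] [-0.0344 -0.0275  0.1605] [-0.0236  0.0257  0.172 ]
side 0.2 194 [-0.0255  0.0063  0.2055] [-0.0597 -0.0267  0.2   ] [-0.016   0.0271  0.212 ]
side 0.21 37 [-0.0258  0.012   0.2138] [-0.0334 -0.0045  0.2102] [-0.0202  0.0148  0.2217]
side 0.22 30 [-0.0262  0.0122  0.227 ] [-0.0421  0.0083  0.2201] [-0.0247  0.0143  0.232 ]
side 0.23 43 [-0.0269  0.0123  0.2363] [-0.0449  0.0082  0.2304] [-0.0166  0.015   0.2416]
```

View pics/s4.png

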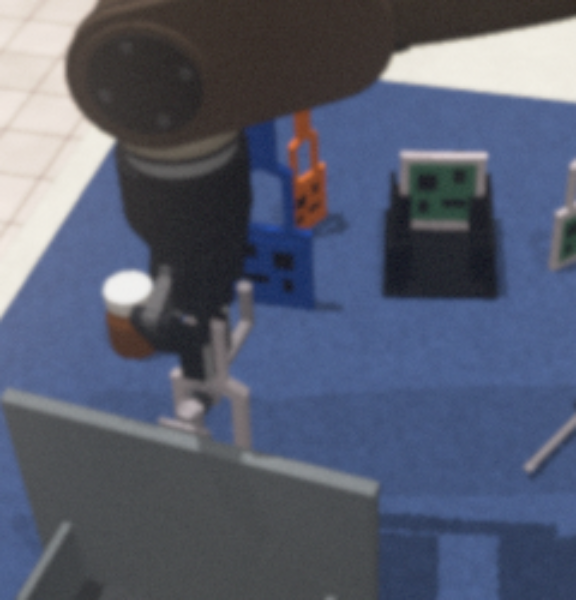

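The crop shows the carrier hanging on the arm in front of the panel (tab at 220,350), with the fingers open around it. I'll withdraw straight up.

```bash
python3 -m inch '[[0.6,0,0,0,0],[0.6,0,0,0,0],[0.6,0,0,-0.005,0],[0.6,0,0,-0.015,0],[0.6,0,0,-0.03,0]]' | sed -n '2p;4p'
python3 -m inch '[[0.6,0,0,-0.02,0],[0.6,0,0,-0.05,0],[0.6,0,0,-0.08,0],[0.6,0,0,-0.11,0],[0.6,0,0,-0.13,0]]' | sed -n '2p;4p'
python3 -m inch '[[0.6,0,0,0,0],[0.6,0,0,0,0],[0.6,0,0,0,0],[0.6,0,0,0,0],[0.6,0,0,0,0]]' >/dev/null
python3 - <<'E'
from h import *
E3=np.array([MX,MY,[0,0,1]])
for c in ('wrist','scene','side'):
    p,st=shot(c); P,u,v=cloud(p,st); F=(P-MO)@E3.T
    for lo,hi in ((.195,.208),(.225,.247)):
        a=F[(F[:,2]>lo)&(F[:,2]<hi)&(F[:,0]<-.016)&(F[:,0]>-.05)&(abs(F[:,1])<.06)]
        if len(a): print(c,lo,len(a),a.mean(0).round(4),a.min(0).round(4),a.max(0).round(4),cv2.minAreaRect((a[:,:2]*1000).astype(np.float32)))
    if c=='wrist':
        save(p,'w6.png')
        a=F[(F[:,2]>.195)&(F[:,2]<.208)&(F[:,0]<-.05)&(F[:,0]>-.088)&(abs(F[:,1])<.03)]; print('arm',np.polyfit(a[:,0],a[:,1],1))
E
```

```text
eef_pos: [0.6114, 0.1979, 0.252]
contact_force: [0.2, 0.2, 0.6]
eef_pos: [0.6127, 0.1981, 0.3881]
contact_force: [0.5, -0.3, -0.0]
wrist 0.195 300 [-0.0324  0.0059  0.2038] [-0.0498 -0.01    0.195 ] [-0.0167  0.0261  0.2079] ((-33.08460235595703, 8.162480354309082), (35.95922088623047, 33.080909729003906), 89.23344421386719)
wrist 0.225 31 [-0.0292  0.0132  0.236 ] [-0.0328  0.0121  0.2251] [-0.0258  0.0138  0.2469] ((-29.35622787475586, 13.143152236938477), (7.063282012939453, 1.4818412065505981), 4.514561653137207)
arm [-0.04148377 -0.00256721]
scene 0.195 123 [-0.0271 -0.0075  0.2027] [-0.0497 -0.031   0.195 ] [-0.0161  0.0232  0.2079] ((-29.119495391845703, -2.9848155975341797), (46.803001403808594, 34.651180267333984), 55.62748336791992)
scene 0.225 114 [-0.0267 -0.0049  0.2363] [-0.0341 -0.0168  0.2251] [-0.0231  0.013   0.2466] ((-26.67182731628418, -2.228303909301758), (29.02448081970215, 9.483353614807129), 77.0364990234375)
side 0.195 193 [-0.0254  0.0024  0.2032] [-0.0493 -0.0274  0.1951] [-0.0162  0.0271  0.208 ] ((-28.661911010742188, 0.1600170135498047), (31.206995010375977, 48.77700424194336), 29.124849319458008)
side 0.225 177 [-0.0263  0.0028  0.2362] [-0.0341 -0.012   0.2253] [-0.0225  0.015   0.2468] ((-25.442197799682617, 2.2033557891845703), (10.876769065856934, 26.832807540893555), 14.999364852905273)
```

View pics/w6.png

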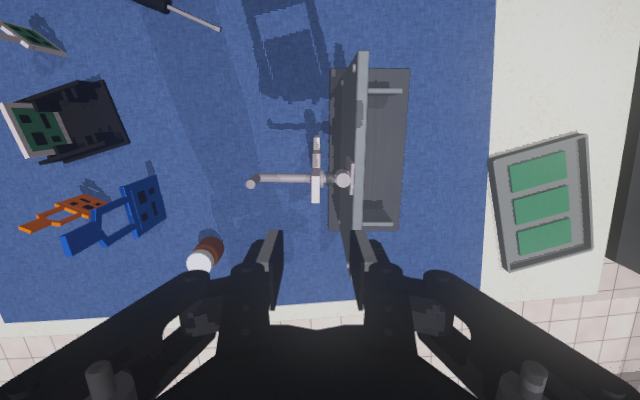

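The last wrist picture shows the carrier square on the arm against the collar at (317,180), with the hook straight out and its pin at (250,184). The jar and the other board are in their places.

```bash
python3 -c "
from plant import ctrl
print(ctrl.get_state()['time'],ctrl.sign_off())"
```

```text
the job is handed in; nothing more can be done
28.1833 None
```

The job is handed in at 28.2 s: the hook is unfolded to its stop, and the carrier hangs by its eye against the collar, released, upright and square to the arm; the judge's verdict was not shown.

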